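Press the slide case and slide box fully shut

TASK

Dust must not get into the slide storage: shut both the long black slide case, whose stiff lid stands open, and the small grey slide box, whose lid stands a little ajar. Press each lid down, firmly but not violently, until it is fully home. Leave the sticky notes and the objective jar where they are.

Things in the scene. Friction and masses are not known exactly. Their poses are not given: they have to be found in the camera images.
- slide_case: Long black slide case with brass catches, 113 x 272 x 33 mm (x, y, z) shut, fixed to the desk. Origin: centre of its underside; -x is the front (catches), +x the back, y runs along its length. Glass slides stand in it. Hinge axis parallel to y at x = +55, z = +18 mm. Shut, the flat lid top is 33 mm above the origin and spans x -53 to +53 mm.
- slide_case_lid (a joint): Hinge of the case's lid, rad: 0 fully shut, 1.57 standing upright, 1.83 leaning back as far as it goes. Starts open at 1.3 to 1.75. It is stiff (0.5 N m): the lid stays where it is left and takes about 5 N at its front edge to move.
- case_lid_edge (a point): Middle of the case lid's outer front edge, 108 mm from the hinge axis; when shut it lies at x = -53, y = 0, z = 33 mm in the case's frame.
- slide_box: Small grey slide box, 87 x 92 x 32 mm (x, y, z) shut, fixed to the desk. Origin: centre of its underside; -x is the front, +x the back. Hinge axis parallel to y at x = +42, z = +18 mm. Shut, the flat lid top is 32 mm above the origin and spans x -41 to +41 mm.
- slide_box_lid (a joint): Hinge of the grey box's lid, rad: 0 fully shut, growing as the front edge rises. Starts ajar at 0.2 to 0.5. It is stiff (0.35 N m): the lid stays where it is left and takes about 5 N at its front edge to move.
- box_lid_edge (a point): Middle of the grey box lid's upper front edge; when shut it lies at x = -41, y = 0, z = 32 mm in the box's frame.
- sticky_notes: Pad of yellow sticky notes, 76 x 76 x 10 mm, loose, a bystander. Origin at the centre of its underside.
- objective_jar: Pale objective jar with a black cap, 42 mm diameter, 58 mm high, loose, standing upright, a bystander. Origin at the centre of its underside.
There are look-alikes about, which are no part of the job. Of the things that look like the slide_box, the smaller one is meant.

How it is judged (in metres and radians):
At the end, for the whole second after the job is handed in: Both lids are fully shut: the black case's hinge reads under 0.025 rad and the grey box's under 0.03 rad (under 3 mm at the front edge). The sticky notes and the jar stand within 30 mm of where they were (value of joint slide_case_lid below 0.025 rad and value of joint slide_box_lid below 0.03 rad and distance of each of sticky_notes, objective_jar from where it was at the start of the episode below 0.03 m); the robot touches nothing.
It fails at once if the case or the box is struck or pressed with more than 60 N (contact force between any of the fingers, the arm and slide_case above 60 N or contact force between any of the fingers, the arm and slide_box above 60 N).
It fails at once if the sticky notes are moved by more than 30 mm or turned over (distance of sticky_notes from where it was at the start of the episode above 0.03 m or angle between sticky_notes's own z axis and vertical above 0.5 rad).
It fails at once if the objective jar is moved by more than 30 mm or tipped over (distance of objective_jar from where it was at the start of the episode above 0.03 m or angle between objective_jar's own z axis and vertical above 0.5 rad).
It also fails if it takes over 50 s, if anything falls off the work surface, if the arm or the gripper's body presses on something with over 40 N, if the wrist force passes 120 N, or if a joint passes its speed limit or range.

ROBOT

A 6-joint arm with a two-finger parallel gripper is mounted at the origin on a cart in front of the work surface, level with it; the furniture and walls round the work are solid. World frame = base frame: x ahead of the robot, y to its left, z up, the work surface at z = 0. Lengths are in mm, angles in rad, forces in N, time in s.
With the tool pointing down it reaches from about 425 to 950 mm from the base axis. Payload 3.5 kg.
Tool frame: the origin (TCP) lies midway between the tips of the shut fingers; the grasp point (between the pads) lies 19 mm behind it (robot.pinch_z is the distance from the TCP to the grasp point, in mm); z points along the fingers, y is the line along which they close (so a half turn about z gives the same grasp; the last joint's range is limited). The gripper opens to 85 mm and grips with 20 to 120 N. Pads are 22 mm wide; open, the fingers measure 114 mm over their backs; the gripper's body (76 mm by 85 mm) begins 54 mm behind the grasp point. The pads swing forward as they close: fully open they stand 13 mm farther back than shut.
Start: joints at [1.121, 0.286, 1.577, -0, 1.279, -0.15], TCP at [199.31, 644.889, 231.325] pointing down, gripper open.
Joint ranges: [-2.77, 2.77], [-0.9, 2.22], [0.21, 2.48], [-1.53, 4.67], [0.24, 2.81], [-2.84, 2.84]. Speed limits (rad/s): [2.79, 2.79, 3.14, 3.14, 3.14, 3.14].

INTERFACE

Orientations are given as [roll, pitch, yaw] about the fixed x, y, z axes, in that order (R = Rz(yaw) Ry(pitch) Rx(roll)).
In Python, from rig import robot gives the robot as it stands.
- The arm moves only by the tool servo_tool, never from a script. Its argument "plan" is a list of rows, each a list of 7 numbers: the shift along the tool's x, y, z in m, then the turn, a rotation vector about the tool's x, y, z in degrees, then the finger opening in m, from 0 to 0.0854. A call has exactly 8 rows; each row shifts and turns the commanded pose from where the row before left it, along the tool's axes as they then stand; what a row does not reach is not made up. A row lasts 1/12 s, in which the tool goes at most 41.7 mm and 7.16 degrees, less where a joint would pass 70% of its speed; a pose out of reach is approached as far as the arm can. A call with a gripper value outside its range is refused whole. The fingers move at their own pace and stop on an object; "grip_force" is the grip in N (left out, the last holds). Time passes only in rows, so rows that do not move let the fingers close, or fill a call up. It gives the time, the measured TCP pose, the force, the opening and the grip force at its end, in the units of the state.
- robot.read_state(): the state, without advancing time (a new reading comes with each control period).
- robot.read_camera(name): name is "side" or "top" or "wrist"; returns the picture (480x640x3 uint8, red, green, blue); there is no depth.
- robot.camera_params(name): a dict with "vertical_fov" (degrees; the focal length in pixels is half the picture's height over the tangent of half this angle, whatever the lens; pixels are square), "cx", "cy" (the principal point, pixels), "rvec" (rotation vector, rad) and "tvec" (3), from world to camera coordinates, as OpenCV has them. Camera axes: x right, y down, z forward; pixel columns grow to the right and rows downward; lengths in mm; the calibration is good to about 2 mm. A picture is of the moment at which its call begins: read the wrist's pose just before it. camera_params takes no time and is no camera call; for the wrist camera it gives the pose at the moment of the call.
- robot.finish_job(): hands the job in; it is judged then, once.
The state is a dict: "time_s": time; "joints": joint angles; "joint_vel": joint speeds; "effort": joint torques, N m; "position": TCP position; "ee_rot": TCP orientation; "force": force on the tool from outside, world axes, zero at the start; "wrist_torque": the same for the moment, N m; "width": opening from 0.0 (shut) to 1.0 (fully open); "finger_force": force on a finger pad.
Only numpy, scipy, OpenCV 4.12 (cv2) and the standard library are available. Lean on these libraries where they do the work, as an engineer would, in place of code of your own. Each camera call takes 0.05 s, during which the arm holds its last target. There are 200 camera calls.

## Working session

There is one attempt and no reset: what is moved stays moved. The work goes in short steps, Python scripts to look and compute and a tool call to move; the robot and the scene stay as the last step left them, time stands still between calls to the robot, and variables do not carry over. Pictures are saved under pics/ and viewed, at most 10 in all, crops included, and the job is handed in when it is done.

Besides the shell and the picture viewer there is one more tool, called after "Call:" as name(argument=value, ...) on one line, values as JSON. servo_tool: Moves the arm, as the interface text tells. Its arguments: {"type":"object","properties":{"plan":{"type":"array"},"grip_force":{"type":"number"}},"required":["plan"]}

```bash
mkdir -p pics; ls; cat > h.py <<'E'
import numpy as np, cv2
from rig import robot
def save(name,fn):
    p=robot.camera_params(name); im=robot.read_camera(name)
    cv2.imwrite('pics/'+fn,cv2.cvtColor(im,cv2.COLOR_RGB2BGR)); return p
def K(p):
    f=240/np.tan(np.radians(p['vertical_fov'])/2); return np.array([[f,0,p['cx']],[0,f,p['cy']],[0,0,1]])
def proj(p,X):
    return cv2.projectPoints(np.array(X,float).reshape(-1,1,3),np.array(p['rvec'],float),np.array(p['tvec'],float),K(p),None)[0].reshape(-1,2)
def onz(p,uv,z):
    R=cv2.Rodrigues(np.array(p['rvec'],float))[0]; t=np.array(p['tvec'],float).ravel()
    c=-R.T@t; d=R.T@np.linalg.inv(K(p))@np.array([*uv,1.]); return c+d*(z-c[2])/d[2]
def tri(p1,a,p2,b):
    P=[K(p)@np.c_[cv2.Rodrigues(np.array(p['rvec'],float))[0],np.array(p['tvec'],float).ravel()] for p in(p1,p2)]
    X=cv2.triangulatePoints(P[0],P[1],np.array(a,float).reshape(2,1),np.array(b,float).reshape(2,1)); return (X[:3]/X[3]).ravel()
E
python3 - <<'E'
from h import *
for n in('top','side','wrist'):
    p=save(n,n+'1.png'); print(n,p)
print(robot.read_state())
E
```

```text
pics
top {'vertical_fov': 46.83103020613952, 'cx': 326.4913927928227, 'cy': 243.48031085858727, 'rvec': array([ 2.17050326, -2.16746269,  0.14419937]), 'tvec': array([ -17.92733343,  461.73864399, 1008.4730845 ])}
side {'vertical_fov': 48.61310372877577, 'cx': 321.37839165314057, 'cy': 238.64396387405753, 'rvec': array([ 2.430934  , -0.02845162,  0.03417259]), 'tvec': array([-478.27876849,   21.51608611, 1213.59701015])}
wrist {'vertical_fov': 68.75948938372707, 'cx': 321.0265792913161, 'cy': 242.75517037440144, 'rvec': array([-2.30113654, -1.69741502, -0.2812306 ]), 'tvec': array([-673.84176199,  -41.8056339 ,  380.66901679])}
{'time_s': 0.15, 'joints': array([ 1.12099213e+00,  2.87007425e-01,  1.57785369e+00, -2.48874412e-05,
        1.27864784e+00, -1.49983240e-01]), 'joint_vel': array([ 1.09557413e-03, -2.76892480e-03, -4.60762650e-03, -1.39483435e-03,
       -1.66634467e-03,  9.94298697e-06]), 'effort': array([ 9.66940061e-04, -4.06603539e+01, -2.93141395e+01, -1.78203927e-04,
        3.95115145e-03, -9.95349723e-06]), 'position': array([199.09476458, 644.41642575, 230.22775721]), 'ee_rot': array([-3.13969431e+00, -2.62783772e-04,  2.84177863e+00]), 'force': array([ 0.16849958,  0.18187592, -0.01069699]), 'wrist_torque': array([-0.00269716,  0.01636015, -0.05711028]), 'finger_force': 0.0, 'width': 1.0018684316030761}
```

View pics/top1.png

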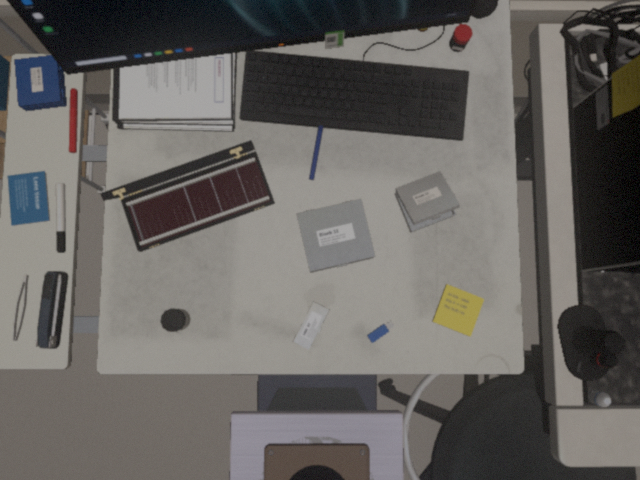

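View pics/side1.png

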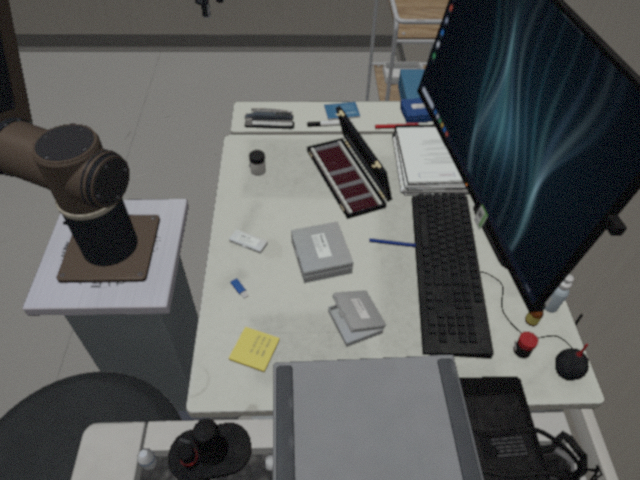

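The top view shows the black case at (195,200), with its lid nearly upright and edge-on at the back. Two grey boxes could be the slide_box: the larger, shut one at (336,236) and the smaller, ajar one at (427,201). I choose the smaller. The notes are at (459,309) and the jar is at (175,320). I'll take close crops to measure.

```bash
python3 - <<'E'
from h import *
t=cv2.imread('pics/top1.png'); s=cv2.imread('pics/side1.png')
def cr(im,x,y,w,h,k): return cv2.resize(im[y:y+h,x:x+w],None,fx=k,fy=k,interpolation=cv2.INTER_CUBIC)
a=cr(t,95,135,190,120,4); b=cr(t,385,165,80,75,5)
c=cr(s,300,100,100,125,4); d=cr(s,320,280,75,70,5)
def pad(x,H): return cv2.copyMakeBorder(x,0,H-x.shape[0],0,0,0)
cv2.imwrite('pics/c1.png',a); cv2.imwrite('pics/c2.png',np.hstack([pad(b,500)[:,:400],pad(c,500)[:,:400]])); cv2.imwrite('pics/c3.png',d)
tp=robot.camera_params('top'); sp=robot.camera_params('side')
print(proj(tp,[[199,644,230],[0,0,0],[500,0,0]]),proj(sp,[[199,644,230],[0,0,0]]))
for uv in [(427,201),(336,236),(195,200),(459,309),(175,320)]: print(uv,onz(tp,uv,15))
E
```

```text
[[-133.49089901  408.35608806]
 [ 316.63962027  497.22379731]
 [ 317.29261462  225.36068746]] [[214.54316615  14.22166081]
 [111.96182325 248.06488158]]
(427, 201) [ 545.46497879 -209.77511175   15.        ]
(336, 236) [477.48281724 -35.48234805  15.        ]
(195, 200) [545.78320466 232.49210844  15.        ]
(459, 309) [ 340.27498369 -265.61591174   15.        ]
(175, 320) [319.81540266 263.090064    15.        ]
```

View pics/c1.png

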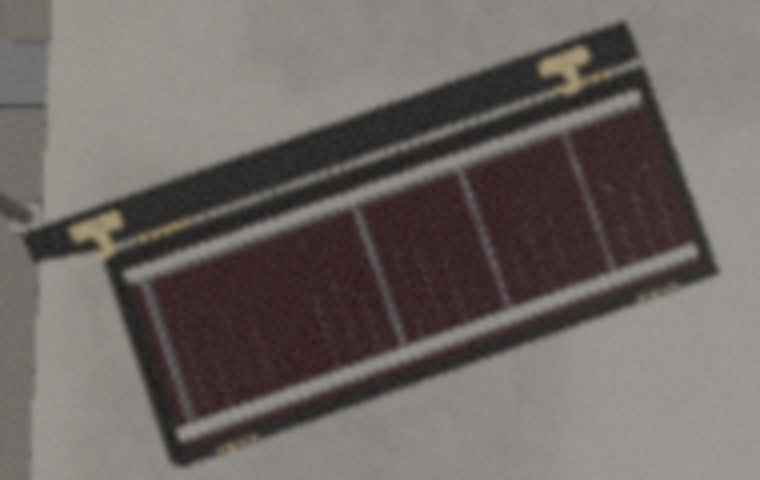

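View pics/c2.png

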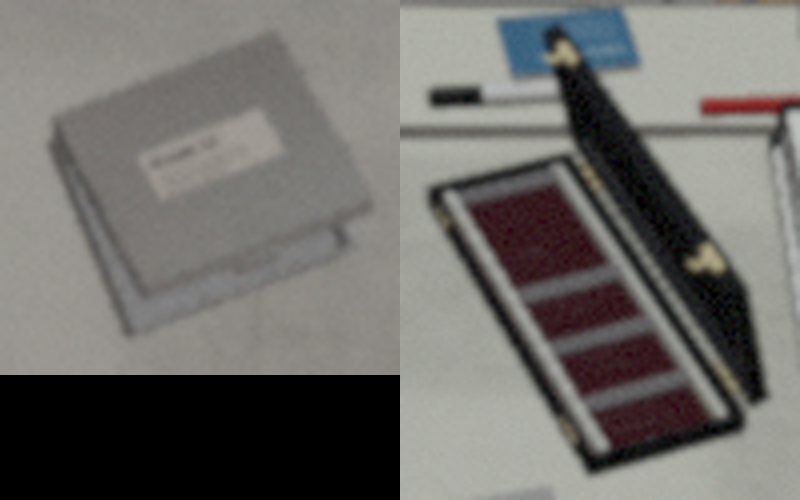

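View pics/c3.png

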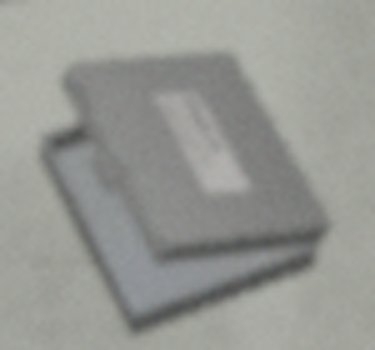

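```bash
cat > fit.py <<'E'
from h import *
from scipy.optimize import least_squares
T=robot.camera_params('top'); S=robot.camera_params('side')
def world(q,P,lid,hx):
    P=np.array(P,float)
    if lid:
        d=P-[hx,0,18]; c,s=np.cos(q[3]),np.sin(q[3]); P=np.array([hx+d[0]*c+d[2]*s,P[1],18-d[0]*s+d[2]*c])
    c,s=np.cos(q[2]),np.sin(q[2]); return np.array([q[0]+c*P[0]-s*P[1],q[1]+s*P[0]+c*P[1],P[2]])
def fit(obs,hx,q0):
    def r(q): return np.concatenate([proj(p,world(q,P,l,hx))[0]-uv for p,P,l,uv in obs])
    s=least_squares(r,q0,loss='soft_l1'); print(s.x.round(3)); print(r(s.x).reshape(-1,2).round(1).tolist()); return s.x
ct=lambda u,v:(95+u/4,135+v/4); cs=lambda u,v:(300+(u-400)/4,100+v/4)
bt=lambda u,v:(385+u/5,165+v/5); bs=lambda u,v:(320+u/5,280+v/5)
X,Y=56.5,136
case=[(T,(-X,-Y,9),0,ct(718,270)),(T,(-X,Y,9),0,ct(180,465)),(T,(-53,Y,33),1,ct(25,235)),(T,(-53,-Y,33),1,ct(625,22)),
(T,(-53,Y,18),1,ct(38,262)),(T,(-53,-Y,18),1,ct(640,65)),
(S,(-X,-Y,0),0,cs(588,472)),(S,(-X,Y,18),0,cs(432,190)),(S,(X,-Y,0),0,cs(742,430)),(S,(-53,Y,33),1,cs(560,28)),(S,(-53,-Y,33),1,cs(748,285))]
X,Y,L=43.5,46,41
box=[(T,(-X,Y,0),0,bt(128,335)),(T,(-X,-Y,0),0,bt(350,245)),(T,(-L,Y,32),1,bt(148,292)),(T,(-L,-Y,32),1,bt(372,210)),(T,(L,Y,32),1,bt(55,120)),(T,(L,-Y,32),1,bt(272,32)),
(S,(-X,-Y,0),0,bs(135,328)),(S,(-X,Y,18),0,bs(45,145)),(S,(-L,Y,32),1,bs(68,70)),(S,(-L,-Y,32),1,bs(155,245)),(S,(L,-Y,32),1,bs(328,222)),(S,(L,Y,32),1,bs(235,55))]
if __name__=='__main__':
    qc=fit(case,55,[545,232,.35,1.5]); qb=fit(box,42,[545,-210,.35,.35])
    for q,hx,P in((qc,55,(-53,0,33)),(qb,42,(-41,0,32))):
        q0=q.copy();q0[3]=0
        print('edge',world(q,P,1,hx).round(),'shut',world(q0,P,1,hx).round())
    # independent triangulations
    print(tri(T,ct(25,235),S,cs(560,28)).round(),tri(T,ct(625,22),S,cs(748,285)).round(),tri(T,bt(148,292),S,bs(68,70)).round(),tri(T,bt(372,210),S,bs(155,245)).round())
E
python3 fit.py
```

```text
[ 5.48679e+02  2.27977e+02  3.51000e-01 -5.03300e+00]
[[0.6, 0.1], [-0.9, -0.3], [-0.7, -0.3], [1.0, 0.1], [-0.4, 1.2], [0.3, -2.3], [-0.2, 1.6], [-1.2, -1.6], [3.2, 0.1], [-0.3, -1.6], [-0.5, 0.5]]
[ 5.43059e+02 -2.06780e+02  3.73000e-01  3.01000e-01]
[[0.0, 0.9], [-0.6, 1.9], [-1.0, 0.1], [0.3, -1.4], [-0.4, -1.8], [1.0, -1.4], [-1.2, 2.0], [-1.4, -2.4], [-0.8, 0.5], [1.3, 2.2], [1.5, 0.0], [-0.4, -1.6]]
edge [582. 240. 125.] shut [499. 210.  33.]
edge [ 512. -219.   56.] shut [ 505. -222.   32.]
[536. 369. 119.] [629. 114. 125.] [ 496. -177.   59.] [ 526. -260.   61.]
```

```bash
cat > path.py <<'E'
from fit import *
qc=[548.7,228,.351,0]; qb=[543,-206.8,.373,0]
def tcp(th,r=85,off=0):
    n=np.array([np.sin(th),np.cos(th)]); u=np.array([-np.cos(th),np.sin(th)])
    p=np.array([55,18])+r*u+(15+11*np.sin(th)+off)*n
    return world(qc,(p[0],0,p[1]),0,0)
def rows(wps,yaw0=None):
    s=robot.read_state(); pos=s['position']; y=s['ee_rot'][2] if yaw0 is None else yaw0
    for w,yt in wps:
        c,sn=np.cos(y),np.sin(y); d=np.array(w)-pos
        n=max(1,int(np.ceil(np.linalg.norm(d)/40)),int(np.ceil(abs(np.degrees(yt-y))/7)))
        print(n,'rows total tool-shift',np.array([c*d[0]+sn*d[1],sn*d[0]-c*d[1],-d[2]]).round(1),'turn z',-np.degrees(yt-y).round(1),'|',np.round(w))
        pos=np.array(w); y=yt
E
python3 - <<'E'
from path import *
print('monitor corners',tri(T,(75,70),S,(424,90)).round(),tri(T,(490,12),S,(545,308)).round())
for t in np.arange(1.5,-.01,-.15): print(round(t,2),tcp(t).round(1))
p=tcp(1.35,off=20); h=p.copy(); h[2]=200
rows([((199.1,644.4,230.2),2.842+.65),(h,3.492),(p,3.492)])
E
```

```text
monitor corners [755. 419. 134.] [ 848. -293.  170.]
1.5 [619.  253.8 104.6]
1.35 [606.4 249.1 106.6]
1.2 [593.5 244.4 106.4]
1.05 [580.6 239.7 103.9]
0.9 [568.1 235.1  99.3]
0.75 [556.3 230.8  92.4]
0.6 [545.7 226.9  83.5]
0.45 [536.6 223.6  72.8]
0.3 [529.2 220.8  60.6]
0.15 [523.8 218.9  47.2]
0.0 [520.5 217.7  33. ]
6 rows total tool-shift [-0. -0.  0.] turn z -37.3 | [199. 644. 230.]
15 rows total tool-shift [-266.4 -511.1   30.2] turn z -0.0 | [625. 256. 200.]
3 rows total tool-shift [-0.  0. 89.] turn z -0.0 | [625. 256. 111.]
```

Call:
servo_tool(plan=[[0, 0, 0, 0, 0, -6.2, 0], [0, 0, 0, 0, 0, -6.2, 0], [0, 0, 0, 0, 0, -6.2, 0], [0, 0, 0, 0, 0, -6.2, 0], [0, 0, 0, 0, 0, -6.2, 0], [0, 0, 0, 0, 0, -6.2, 0], [-0.0175, -0.034, 0, 0, 0, 0, 0], [-0.0175, -0.034, 0, 0, 0, 0, 0]], grip_force=40)

```text
time_s: 0.82
position: [254.5, 593.0, 230.6]
ee_rot: [-3.141, -0.001, -2.788]
force: [0.5, 0.4, -0.3]
width: 0.001
finger_force: 0.0
```

Call:
servo_tool(plan=[[-0.0175, -0.034, 0, 0, 0, 0, 0], [-0.0175, -0.034, 0, 0, 0, 0, 0], [-0.0175, -0.034, 0, 0, 0, 0, 0], [-0.0175, -0.034, 0, 0, 0, 0, 0], [-0.0175, -0.034, 0, 0, 0, 0, 0], [-0.0175, -0.034, 0, 0, 0, 0, 0], [-0.0175, -0.034, 0, 0, 0, 0, 0], [-0.0175, -0.034, 0, 0, 0, 0, 0]])

```text
time_s: 1.48
position: [481.1, 383.8, 231.0]
ee_rot: [-3.142, -0.0, -2.792]
force: [-0.6, 0.6, 0.9]
width: -0.003
finger_force: 0.0
```

Call:
servo_tool(plan=[[-0.0175, -0.034, 0, 0, 0, 0, 0], [-0.0175, -0.034, 0, 0, 0, 0, 0], [-0.0175, -0.034, 0, 0, 0, 0, 0], [-0.0175, -0.034, 0, 0, 0, 0, 0], [-0.0175, -0.034, 0, 0, 0, 0, 0], [0, 0, 0, 0, 0, 0, 0], [0, 0, 0, 0, 0, 0, 0], [0, 0, 0, 0, 0, 0, 0]])

```text
time_s: 2.15
position: [620.1, 255.6, 230.7]
ee_rot: [3.141, -0.001, -2.793]
force: [0.3, -0.0, -0.7]
width: 0.001
finger_force: 0.0
```

```bash
python3 - <<'E'
from path import *
s=robot.read_state(); print(s['position'],s['ee_rot'],s['width'],s['joints'])
p=tcp(1.35,off=20); h=p.copy(); h[2]=200
y=s['ee_rot'][2]
rows([(h,y),(p,y)])
p=save('wrist','w2.png'); save('side','s2.png')
E
```

```text
[620.1049568  255.62098212 230.65031882] [ 3.14090438e+00 -1.38963589e-03 -2.79269226e+00] 0.0007926825825436989 [ 2.39790295e-01  2.78308298e-01  1.58775632e+00  5.56715836e-04
  1.27698440e+00 -1.68006756e+00]
1 rows total tool-shift [-4.5 -1.4 30.7] turn z -0.0 | [625. 256. 200.]
3 rows total tool-shift [-0.  0. 89.] turn z -0.0 | [625. 256. 111.]
```

Call:
servo_tool(plan=[[-0.01, -0.001, 0, 0, 0, 0, 0], [0, 0, 0.03, 0, 0, 0, 0], [0, 0, 0.03, 0, 0, 0, 0], [0, 0, 0.03, 0, 0, 0, 0], [0, 0, 0.03, 0, 0, 0, 0], [0, 0, 0, 0, 0, 0, 0], [0, 0, 0, 0, 0, 0, 0], [0, 0, 0, 0, 0, 0, 0]])

```text
time_s: 2.92
position: [630.9, 259.2, 113.5]
ee_rot: [-3.141, 0.003, -2.791]
force: [0.4, -0.4, 0.4]
width: 0.003
finger_force: 0.0
```

```bash
python3 - <<'E'
from path import *
save('side','s3.png'); s=cv2.imread('pics/s3.png')
cv2.imwrite('pics/s3c.png',cv2.resize(s[60:240,280:480],None,fx=3,fy=3))
y=robot.read_state()['ee_rot'][2]
rows([(tcp(t),y) for t in (1.35,1.25,1.1,.95,.8,.65,.5,.35,.2,.1,.05,0)])
E
```

```text
1 rows total tool-shift [27.1 -0.7  8. ] turn z -0.0 | [606. 249. 107.]
1 rows total tool-shift [ 9.2 -0.  -0.1] turn z -0.0 | [598. 246. 107.]
1 rows total tool-shift [13.8 -0.   1.7] turn z -0.0 | [585. 241. 105.]
1 rows total tool-shift [13.5 -0.   3.9] turn z -0.0 | [572. 237. 101.]
1 rows total tool-shift [12.8 -0.   6.1] turn z -0.0 | [560. 232.  95.]
1 rows total tool-shift [11.8 -0.   8.2] turn z -0.0 | [549. 228.  87.]
1 rows total tool-shift [10.3 -0.  10.1] turn z -0.0 | [539. 225.  77.]
1 rows total tool-shift [ 8.5 -0.  11.8] turn z -0.0 | [531. 222.  65.]
1 rows total tool-shift [ 6.5 -0.  13.1] turn z -0.0 | [525. 219.  52.]
1 rows total tool-shift [ 3.1 -0.   9.2] turn z -0.0 | [522. 218.  43.]
1 rows total tool-shift [ 1.1 -0.   4.7] turn z -0.0 | [521. 218.  38.]
1 rows total tool-shift [ 0.9 -0.   4.8] turn z -0.0 | [521. 218.  33.]
```

View pics/s3c.png

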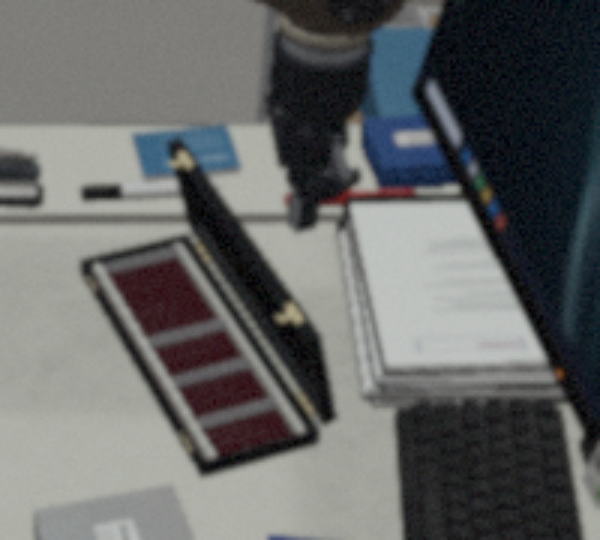

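The shut fingers are behind the lid, with the tip at crop (300,222) and mid-lid at about (240,225), and nothing is touching. I'll push the lid over along its arc.

Call:
servo_tool(plan=[[0.009, 0, 0.0027, 0, 0, 0, 0], [0.009, 0, 0.0027, 0, 0, 0, 0], [0.009, 0, 0.0026, 0, 0, 0, 0], [0.005, 0, 0, 0, 0, 0, 0], [0.005, 0, 0, 0, 0, 0, 0], [0.007, 0, 0.001, 0, 0, 0, 0], [0.007, 0, 0.001, 0, 0, 0, 0], [0, 0, 0, 0, 0, 0, 0]])

```text
time_s: 3.63
position: [583.9, 241.0, 103.1]
ee_rot: [-3.141, 0.006, -2.792]
force: [3.6, 1.7, -0.9]
width: 0.001
finger_force: 1.4
```

Call:
servo_tool(plan=[[0.0065, 0, 0.002, 0, 0, 0, 0], [0.007, 0, 0.002, 0, 0, 0, 0], [0.0064, 0, 0.003, 0, 0, 0, 0], [0.0064, 0, 0.003, 0, 0, 0, 0], [0.006, 0, 0.004, 0, 0, 0, 0], [0.006, 0, 0.004, 0, 0, 0, 0], [0.005, 0, 0.005, 0, 0, 0, 0], [0.005, 0, 0.005, 0, 0, 0, 0]])

```text
time_s: 4.3
position: [540.5, 224.8, 76.1]
ee_rot: [-3.141, 0.01, -2.792]
force: [4.8, 2.0, 1.7]
width: 0.0
finger_force: 2.4
```

Call:
servo_tool(plan=[[0.004, 0, 0.006, 0, 0, 0, 0], [0.004, 0, 0.006, 0, 0, 0, 0], [0.003, 0, 0.0065, 0, 0, 0, 0], [0.003, 0, 0.0065, 0, 0, 0, 0], [0.0015, 0, 0.0045, 0, 0, 0, 0], [0.0015, 0, 0.0045, 0, 0, 0, 0], [0, 0, 0, 0, 0, 0, 0], [0, 0, 0, 0, 0, 0, 0]])

```text
time_s: 4.97
position: [519.1, 217.9, 37.9]
ee_rot: [3.141, -0.005, -2.792]
force: [1.0, -0.2, 1.2]
width: -0.0
finger_force: 0.6
```

Call:
servo_tool(plan=[[0, 0, 0.002, 0, 0, 0, 0], [0, 0, 0.0015, 0, 0, 0, 0], [0, 0, 0.0015, 0, 0, 0, 0], [0, 0, 0, 0, 0, 0, 0], [0, 0, 0, 0, 0, 0, 0], [0, 0, 0, 0, 0, 0, 0], [0, 0, 0, 0, 0, 0, 0], [0, 0, 0, 0, 0, 0, 0]])

```text
time_s: 5.63
position: [520.7, 218.3, 33.8]
ee_rot: [3.141, -0.001, -2.792]
force: [-0.1, -0.1, -0.7]
width: -0.002
finger_force: 0.0
```

Call:
servo_tool(plan=[[0, 0, 0.001, 0, 0, 0, 0], [0, 0, 0.001, 0, 0, 0, 0], [0, 0, 0, 0, 0, 0, 0], [0, 0, 0, 0, 0, 0, 0], [0, 0, 0, 0, 0, 0, 0], [0, 0, 0, 0, 0, 0, 0], [0, 0, 0, 0, 0, 0, 0], [0, 0, 0, 0, 0, 0, 0]])

```text
time_s: 6.3
position: [521.1, 218.3, 32.6]
ee_rot: [3.142, -0.0, -2.792]
force: [-2.7, -0.3, 4.3]
width: 0.002
finger_force: 2.6
```

```bash
python3 - <<'E'
from path import *
print(robot.read_state()['force'],robot.read_state()['position'])
save('side','s4.png'); s=cv2.imread('pics/s4.png')
cv2.imwrite('pics/s4c.png',cv2.resize(s[60:240,280:480],None,fx=3,fy=3))
E
```

```text
[-2.69915949 -0.29749146  4.28039895] [521.06435484 218.31774019  32.648536  ]
```

View pics/s4c.png

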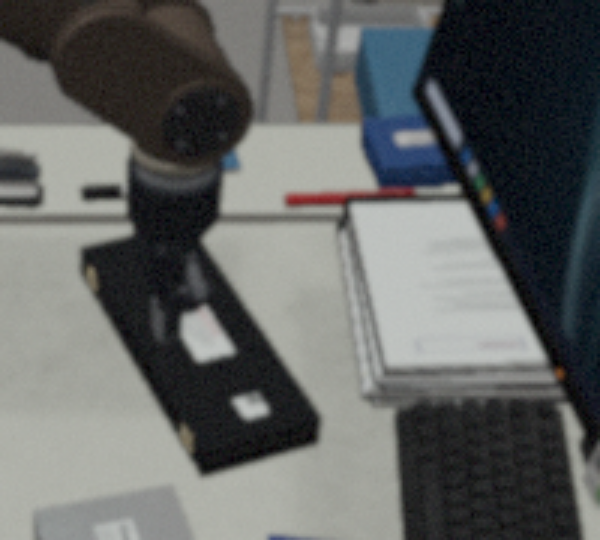

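The case lid is down, with the fingers on top at crop (160,320). I'll press it home in small steps.

Call:
servo_tool(plan=[[0, 0, 0.001, 0, 0, 0, 0], [0, 0, 0.001, 0, 0, 0, 0], [0, 0, 0, 0, 0, 0, 0], [0, 0, 0, 0, 0, 0, 0], [0, 0, 0, 0, 0, 0, 0], [0, 0, 0, 0, 0, 0, 0], [0, 0, 0, 0, 0, 0, 0], [0, 0, 0, 0, 0, 0, 0]])

```text
time_s: 7.02
position: [521.1, 218.3, 32.5]
ee_rot: [-3.142, -0.001, -2.792]
force: [-7.0, -1.4, 15.8]
width: -0.0
finger_force: 7.7
```

Call:
servo_tool(plan=[[0, 0, 0.001, 0, 0, 0, 0], [0, 0, 0.001, 0, 0, 0, 0], [0, 0, 0, 0, 0, 0, 0], [0, 0, 0, 0, 0, 0, 0], [0, 0, 0, 0, 0, 0, 0], [0, 0, 0, 0, 0, 0, 0], [0, 0, 0, 0, 0, 0, 0], [0, 0, 0, 0, 0, 0, 0]])

```text
time_s: 7.68
position: [521.2, 218.3, 32.4]
ee_rot: [-3.141, -0.003, -2.791]
force: [-12.1, -3.9, 25.8]
width: -0.003
finger_force: 12.7
```

Call:
servo_tool(plan=[[0, 0, -0.005, 0, 0, 0, 0], [0, 0, -0.02, 0, 0, 0, 0], [0, 0, -0.03, 0, 0, 0, 0], [0, 0, -0.03, 0, 0, 0, 0], [0, 0, -0.03, 0, 0, 0, 0], [0, 0, 0, 0, 0, 0, 0], [0, 0, 0, 0, 0, 0, 0], [0, 0, 0, 0, 0, 0, 0]])

```text
time_s: 8.35
position: [520.6, 218.1, 142.3]
ee_rot: [3.142, -0.001, -2.792]
force: [-0.3, 0.4, -0.9]
width: -0.005
finger_force: 0.0
```

```bash
python3 - <<'E'
from path import *
y=robot.read_state()['ee_rot'][2]
g=world(qb,(-30,0,0),0,0); h=g.copy(); h[2]=130; k=g.copy();k[2]=60
rows([(h,y),(k,y)])
E
```

```text
11 rows total tool-shift [ 154.4 -407.6   12.3] turn z -0.0 | [ 515. -218.  130.]
2 rows total tool-shift [-0.  0. 70.] turn z -0.0 | [ 515. -218.   60.]
```

Call:
servo_tool(plan=[[0.0129, -0.034, 0, 0, 0, 0, 0], [0.0129, -0.034, 0, 0, 0, 0, 0], [0.0129, -0.034, 0, 0, 0, 0, 0], [0.0129, -0.034, 0, 0, 0, 0, 0], [0.0129, -0.034, 0, 0, 0, 0, 0], [0.0129, -0.034, 0, 0, 0, 0, 0], [0.0129, -0.034, 0, 0, 0, 0, 0], [0.0129, -0.034, 0, 0, 0, 0, 0]])

```text
time_s: 9.02
position: [515.5, -73.9, 140.8]
ee_rot: [3.139, -0.003, -2.792]
force: [1.5, -0.3, 0.6]
width: -0.0
finger_force: 0.0
```

Call:
servo_tool(plan=[[0.0129, -0.034, 0, 0, 0, 0, 0], [0.0129, -0.034, 0, 0, 0, 0, 0], [0.0129, -0.034, 0, 0, 0, 0, 0], [0.0129, -0.034, 0, 0, 0, 0, 0], [0, 0, 0.035, 0, 0, 0, 0], [0, 0, 0.035, 0, 0, 0, 0], [0, 0, 0, 0, 0, 0, 0], [0, 0, 0, 0, 0, 0, 0]])

```text
time_s: 9.68
position: [512.5, -216.5, 69.4]
ee_rot: [3.134, -0.005, -2.792]
force: [-0.2, -0.2, -0.1]
width: 0.001
finger_force: 0.0
```

```bash
python3 - <<'E'
from path import *
y=robot.read_state()['ee_rot'][2]
g=world(qb,(-30,0,70),0,0); rows([(g,y)])
save('top','t5.png'); save('side','s5.png'); t=cv2.imread('pics/t5.png'); s=cv2.imread('pics/s5.png')
c=lambda im,x,y:cv2.resize(im[y:y+120,x:x+110],None,fx=3.5,fy=3.5)
cv2.imwrite('pics/c5.png',np.hstack([c(t,370,150),c(s,300,250)]))
print(robot.read_state()['position'],robot.read_state()['joints'])
E
```

```text
1 rows total tool-shift [-2.  -2.1 -0.6] turn z -0.0 | [ 515. -218.   70.]
[ 515.57654307 -217.85305093   73.78101081] [-5.81055502e-01  2.19981237e-01  1.97111216e+00  1.72633298e-05
  9.50486714e-01 -2.50192947e+00]
```

View pics/c5.png

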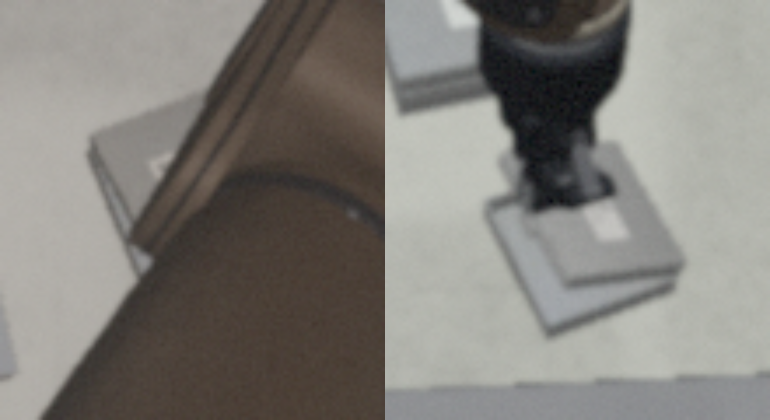

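The fingers stand above the front half of the small box's lid, at about (555,205) in the right-hand crop. I'll press down.

Call:
servo_tool(plan=[[0, 0, 0.006, 0, 0, 0, 0], [0, 0, 0.006, 0, 0, 0, 0], [0, 0, 0.006, 0, 0, 0, 0], [0, 0, 0.005, 0, 0, 0, 0], [0, 0, 0.005, 0, 0, 0, 0], [0, 0, 0.004, 0, 0, 0, 0], [0, 0, 0.004, 0, 0, 0, 0], [0, 0, 0, 0, 0, 0, 0]])

```text
time_s: 10.45
position: [515.6, -218.9, 38.1]
ee_rot: [-3.139, -0.0, -2.791]
force: [-0.6, -0.7, 1.2]
width: -0.002
finger_force: 0.5
```

Call:
servo_tool(plan=[[0, 0, 0.002, 0, 0, 0, 0], [0, 0, 0.002, 0, 0, 0, 0], [0, 0, 0.001, 0, 0, 0, 0], [0, 0, 0, 0, 0, 0, 0], [0, 0, 0, 0, 0, 0, 0], [0, 0, 0, 0, 0, 0, 0], [0, 0, 0, 0, 0, 0, 0], [0, 0, 0, 0, 0, 0, 0]])

```text
time_s: 11.12
position: [515.6, -218.6, 32.9]
ee_rot: [-3.14, 0.0, -2.792]
force: [-3.9, -2.7, 4.5]
width: 0.003
finger_force: 2.5
```

Call:
servo_tool(plan=[[0, 0, 0.001, 0, 0, 0, 0], [0, 0, 0.001, 0, 0, 0, 0], [0, 0, 0.001, 0, 0, 0, 0], [0, 0, 0, 0, 0, 0, 0], [0, 0, 0, 0, 0, 0, 0], [0, 0, 0, 0, 0, 0, 0], [0, 0, 0, 0, 0, 0, 0], [0, 0, 0, 0, 0, 0, 0]])

```text
time_s: 11.78
position: [515.5, -218.7, 31.2]
ee_rot: [-3.141, -0.001, -2.792]
force: [-6.8, -0.8, 11.9]
width: -0.002
finger_force: 6.2
```

Call:
servo_tool(plan=[[0, 0, 0.001, 0, 0, 0, 0], [0, 0, 0.001, 0, 0, 0, 0], [0, 0, 0, 0, 0, 0, 0], [0, 0, 0, 0, 0, 0, 0], [0, 0, 0, 0, 0, 0, 0], [0, 0, 0, 0, 0, 0, 0], [0, 0, 0, 0, 0, 0, 0], [0, 0, 0, 0, 0, 0, 0]])

```text
time_s: 12.45
position: [515.6, -218.8, 30.9]
ee_rot: [-3.142, -0.002, -2.791]
force: [-9.9, 0.3, 21.1]
width: -0.001
finger_force: 10.8
```

Call:
servo_tool(plan=[[0, 0, 0.001, 0, 0, 0, 0], [0, 0, 0, 0, 0, 0, 0], [0, 0, 0, 0, 0, 0, 0], [0, 0, -0.006, 0, 0, 0, 0], [0, 0, -0.03, 0, 0, 0, 0], [0, 0, -0.04, 0, 0, 0, 0], [0, 0, -0.04, 0, 0, 0, 0], [0, 0, -0.04, 0, 0, 0, 0]])

```text
time_s: 13.12
position: [515.0, -216.7, 182.7]
ee_rot: [3.139, 0.001, -2.792]
force: [0.3, 0.2, -0.5]
width: -0.002
finger_force: 0.0
```

Call:
servo_tool(plan=[[0, 0.035, 0, 0, 0, 0, 0], [0, 0.035, 0, 0, 0, 0, 0], [0, 0.035, 0, 0, 0, 0, 0], [0, 0.035, 0, 0, 0, 0, 0], [0, 0.035, 0, 0, 0, 0, 0], [0, 0, 0, 0, 0, 0, 0], [0, 0, 0, 0, 0, 0, 0], [0, 0, 0, 0, 0, 0, 0]])

```text
time_s: 13.78
position: [455.6, -53.2, 182.1]
ee_rot: [3.141, 0.001, -2.791]
force: [-0.2, -0.9, 0.4]
width: 0.003
finger_force: 0.0
```

```bash
python3 - <<'E'
from path import *
print(robot.read_state()['position'],robot.read_state()['force'])
save('side','s6.png'); save('top','t6.png'); s=cv2.imread('pics/s6.png'); t=cv2.imread('pics/t6.png')
a=s[120:380,215:405]; b=t[130:390,100:300]
cv2.imwrite('pics/c6.png',cv2.resize(np.hstack([a,b]),None,fx=2,fy=2))
# predicted shut edge pixels in crop
for q,L,Y,z in((qc,53,136,33),(qb,41,46,32)):
    P=[world(q,(-L,y,z),0,0) for y in(Y,-Y)]
    print('side',((proj(S,P)-[215,120])*2).round())
E
```

```text
[455.62105009 -53.24592692 182.10323456] [-0.21566526 -0.92410668  0.3818899 ]
side [[186.  42.]
 [268. 180.]]
side [[228. 365.]
 [266. 438.]]
```

View pics/c6.png

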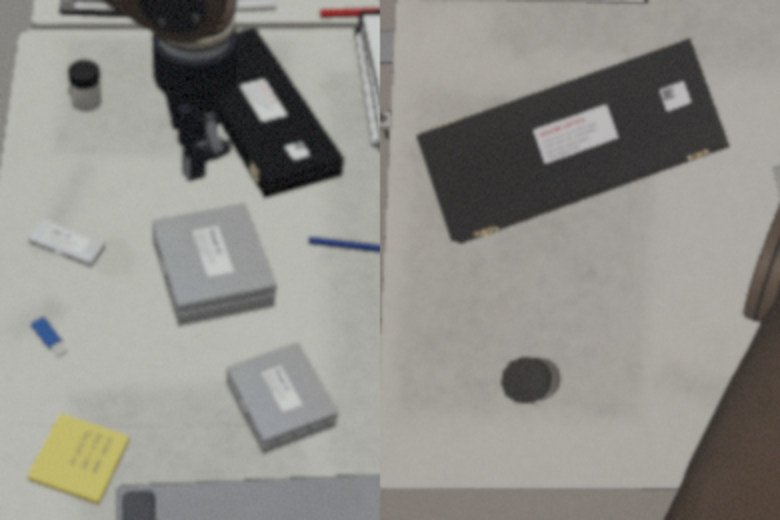

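Both lids look fully shut: the case at (285,120) and the small box at (280,395). The notes and jar haven't moved, and the arm is clear. Handing in.

```bash
python3 -c "
from rig import robot
print(robot.finish_job())"
```

```text
the job is handed in; nothing more can be done
None
```

I shut both lids and pressed each one home with just over 20 N, left the sticky notes and jar where they were, and handed the job in at about 14 s; the hand-in gave no verdict.

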